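Square up the gift-tag blocks and hold the spring clip open round their edge

ROBOT

A 6-joint arm with a two-finger parallel gripper is mounted at the origin on a cart in front of the work surface, level with it; the furniture and walls round the work are solid. World frame = base frame: x ahead of the robot, y to its left, z up, the work surface at z = 0. Lengths are in m, angles in rad, forces in N, time in s.
With the tool pointing down it reaches from about 0.35 to 0.925 m from the base axis. Payload 6.4 kg.
Tool frame: the origin (TCP) lies midway between the tips of the shut fingers; the grasp point (between the pads) lies 19 mm behind it; z points along the fingers, y is the line along which they close (so a half turn about z gives the same grasp; the last joint's range is limited). The gripper opens to 94 mm and grips with 3 to 60 N. Pads are 16 mm wide; open, the fingers measure 119 mm over their backs; the gripper's body (75 mm by 177 mm) begins 78 mm behind the grasp point.
Start: joints at [-1.311, 0.245, 1.558, -0, 1.339, -0.174], TCP at [0.273, -0.59, 0.168] pointing down, gripper open.
Joint ranges: [-3.13, 3.13], [-1.02, 2.26], [0.13, 2.54], [-0.95, 4.09], [0.21, 2.88], [-2.74, 2.74]. Speed limits (rad/s): [2.57, 2.57, 3.14, 3.14, 3.14, 3.14].

INTERFACE

Orientations are given as a unit quaternion [x, y, z, w].
In Python, from rig import bot gives the robot as it stands. The module is installed in compiled form; this text tells all that it offers.
- The arm moves only by the tool jog_arm, never from a script. Its argument "motion" is a list of rows, each a list of 2 entries, a list of its own where there are three numbers: the shift along the tool's x, y, z in mm, then the turn about the tool's z in degrees. A call has exactly 10 rows; each row shifts and turns the commanded pose from where the row before left it, along the tool's axes as they then stand; what a row does not reach is not made up. A row lasts 1/10 s, in which the tool goes at most 50 mm and 8.59 degrees, less where a joint would pass 70% of its speed; a pose out of reach is approached as far as the arm can. A call is refused whole if a number of a shift passes 50 or a number of a turn 8.59, either way. A call with a gripper value outside its range is refused whole. "hand" is the opening, from 0 (shut) to 1 (fully open), set as the call begins (left out, the last holds). The fingers move at their own pace and stop on an object; "newtons" is the grip in N (left out, the last holds). Time passes only in rows, so rows that do not move let the fingers close, or fill a call up. It gives the time, the measured TCP pose, the force, the opening and the grip force at its end, in the units of the state.
- bot.state(): the state, without advancing time (a new reading comes with each control period).
- bot.snapshot(name): name is "scene" or "top"; returns (picture, depth): 480x640x3 uint8, red, green, blue; 480x640 float32, m along the optical axis (not along the pixel's ray), 0 where there is no reading.
- bot.camera_info(name): a dict with "fx", "fy", "cx", "cy" (pixels), "k1" (the pictures are not rectified: a ray, as slopes to the right and down, at radius r is drawn at 1 + k1 r^2 times it, then the intrinsics apply), "rvec" (rotation vector, rad) and "tvec" (3), from world to camera coordinates, as OpenCV has them. Camera axes: x right, y down, z forward; pixel columns grow to the right and rows downward; lengths in m; the calibration is good to about 2 mm. A picture is of the moment at which its call begins. camera_info takes no time and is no camera call.
- bot.hand_in(): hands the job in; it is judged then, once.
Trained networks look in the newest picture that a camera, given by its name, has taken for a name from the list of things; names that differ only in an ending like _2 or _b are one class to them, and where a whole thing is asked for, a point or a joint stands for the part that bears it (a point fixed in the world has none). Each returns a list of dicts, best first, with "p" (0 to 1); they miss things now and then, are a little off and sometimes report something else, mostly with a low value. They report only what shows in the picture. A call takes as long as a camera call. They do not tell look-alikes from the thing itself.
- bot.find_in(target, camera): "xyz" ([x, y, z] in m, in world coordinates, good to about 4 mm: the middle of the surface that is visible of it).
The state is a dict: "time_s": time; "joints": joint angles; "joint_vel": joint speeds; "effort": joint torques, N m; "ee_pos": TCP position; "orientation": TCP orientation; "force": force on the tool from outside, world axes, zero at the start; "ft_torque": the same for the moment, N m; "width": finger opening in m; "gripper_force": force on a finger pad.
Only numpy, scipy, OpenCV 4.12 (cv2) and the standard library are available. Lean on these libraries where they do the work, as an engineer would, in place of code of your own. Each camera call takes 0.05 s, during which the arm holds its last target. There are 200 camera calls.

TASK

Set the loose gift-tag block squarely on the one lying on the wooden riser and let it go. Then squeeze the spring clip's two upright plates fully together so its jaws gape, lift it, and bring the open jaws round the middle of the overhanging edge of both blocks, straight on and about half the jaws' depth in. Finish there still holding the clip wide open, jaws not pressing on blocks or riser, so that a colleague can slip a price card in; leave everything else in place.

Things in the scene. Friction and masses are not known exactly. Their poses are not given: they have to be found in the camera images.
- riser: Fixed light-wood riser block with a dark foot, 60 (x) x 90 (y) x 45 mm high. Origin at the centre of its underside; its -x side looks roughly towards the robot. The bottom block lies on its top and overhangs the -x side by about 35 mm.
- bottom_block: Gift-tag block (rigid pad of cream tags with a teal paper band), 90 (x) x 48 (y) x 8 mm thick, 60 g, loose, lying flat on the riser. Origin at the centre of its underside (45 mm above the table); its x axis is its length and its -x end overhangs the riser.
- top_block: The loose gift-tag block (same size, with a coral pink paper band), 90 (x) x 48 (y) x 8 mm thick, about 60 g, lying flat on the table to the left or right of the riser. Origin at the centre of its underside. Either way round on the pile is fine.
- pile_edge (a point): Middle of the upper edge of the bottom block's overhanging (-x) end: half way up the finished pile of two blocks, 16 mm thick. Axes as the bottom block.
- pile_seat (a point): Centre of the bottom block's upper face, where the top block's origin belongs. Axes as the bottom block.
- clip: Angled spring clip of dark steel, 110 g, loose, standing on its flat lower jaw left or right of the riser. This body is rear plate plus lower jaw: jaw 32 mm wide (y), z 0 to 4 mm, from x = -10 to +62 mm, mouth to +x; rear plate upright, outer face at x = -10 mm, top at z = 72 mm. Origin at the underside, below the hinge pin (axis along y at x = 0, z = 14 mm).
- clip_grip (a point): Where to squeeze: midway between the two red-stripped finger plates (32 mm wide) when fully squeezed, at x = 0, z = 57 mm of the clip. Close along the clip's x. Fingertips no lower than z = 42 mm, else they foul the raised jaw. Shut, the front plate leans forward 0.5 rad, its top at x = 37, z = 60 mm; squeezed fully it is upright, top at z = 72 mm, 20 mm over both plates.
- clip_mouth (a point): Middle of the fully open mouth, fixed to the lower jaw: x = 62, z = 19 mm of the clip. Free gap there z = 4 to 33 mm; the upper jaw slopes down to the hinge, at x = 30 mm the gap still reaches z = 28 mm; its lip is at x = 59 mm. A full squeeze brings the hinge pin midway between the fingers and the lower jaw stays level.
- clip_jaw (a joint): Opening angle of the clip's upper jaw and front finger plate, rad: 0 shut, 0.5 fully open at its stop. The spring pulls it shut: fully open takes about 7 N of squeeze on the plates at z = 60 mm.
- washi_roll: Bystander: yellow striped roll of paper tape, 48 mm across, 19 mm high, lying loose behind at the right. Origin at the centre of its underside.
- ribbon_spool: Bystander: cream ribbon spool, 82x72x40 mm, loose behind the riser. Origin at the centre of its underside.
- stamp: Bystander: rubber stamp with dark wooden handle, 40x40x74 mm, standing loose at the left. Origin at the centre of its underside.
There are look-alikes about, which are no part of the job. Several things have the shape of the clip; the one meant has the colours described above.

How it is judged:
By the outcome, as a careful person would: the job done as asked, in the order asked, and still so for the second after the job is handed in, while the arm keeps its last pose, push and grip.
It also fails if it takes over 54 s, if anything falls off the work surface, if the arm or the gripper's body presses on something with over 40 N, if the wrist force passes 120 N, or if a joint passes its speed limit or range.

## Working session

There is one attempt and no reset: what is moved stays moved. The work goes in short steps, Python scripts to look and compute and a tool call to move; the robot and the scene stay as the last step left them, time stands still between calls to the robot, and variables do not carry over. Pictures are saved under pics/ and viewed, at most 10 in all, crops included, and the job is handed in when it is done.

Besides the shell and the picture viewer there is one more tool, called after "Call:" by a JSON object that holds its "fn" and its "kwargs". jog_arm: Moves the arm, as the interface text tells. Its arguments: {"type":"object","properties":{"motion":{"type":"array","items":{"type":"array"}},"hand":{"type":"number"},"newtons":{"type":"number"}},"required":["motion"]}

```bash
mkdir -p pics; cat > h.py <<'E'
import numpy as np, cv2
from rig import bot
def cam(n):
    c=bot.camera_info(n); R=cv2.Rodrigues(np.array(c["rvec"],float))[0]; return c,R,np.array(c["tvec"],float).ravel()
def cloud(n,depth):
    c,R,t=cam(n); h,w=depth.shape
    u,v=np.meshgrid(np.arange(w),np.arange(h))
    x=(u-c["cx"])/c["fx"]; y=(v-c["cy"])/c["fy"]; a,b=x.copy(),y.copy()
    for _ in range(8):
        s=1+c["k1"]*(a*a+b*b); a,b=x/s,y/s
    P=np.stack([a*depth,b*depth,depth],-1)
    W=(P-t)@R; W[depth<=0]=np.nan
    return W
def snap(n,tag):
    p,d=bot.snapshot(n); cv2.imwrite(f"pics/{tag}.png",p[:,:,::-1]); np.savez(f"{tag}.npz",p=p,d=d)
    return p,cloud(n,d)
E
python3 - <<'E'
from h import *
for n in ["top","scene"]:
    p,W=snap(n,n+"0")
    c,R,t=cam(n); print(n,c["fx"],"campos",-R.T@t)
    for k in ["riser","bottom_block","top_block","clip","washi_roll","ribbon_spool","stamp"]:
        print(k,[(np.round(r["xyz"],3).tolist(),round(r["p"],2)) for r in bot.find_in(k,n)][:4])
s=bot.state();print(s["time_s"],s["ee_pos"],s["orientation"],s["width"])
E
```

```text
top 441.06069092356717 campos [0.42256542 0.04629221 0.8972752 ]
riser [([0.564, -0.006, 0.047], 0.88)]
bottom_block [([0.541, -0.011, 0.058], 0.65)]
top_block [([0.46, 0.173, 0.004], 0.95)]
clip [([0.347, 0.099, 0.018], 0.95), ([0.541, -0.204, 0.025], 0.93)]
washi_roll [([0.648, -0.229, 0.016], 0.63), ([0.544, -0.204, 0.025], 0.62)]
ribbon_spool [([0.72, -0.092, 0.042], 0.66)]
stamp [([0.621, 0.286, 0.024], 0.95)]
scene 589.0965692652264 campos [0.09091474 0.51111007 0.82350704]
riser [([0.553, 0.024, 0.042], 0.66), ([0.534, -0.201, 0.029], 0.49)]
bottom_block [([0.545, -0.011, 0.052], 0.87)]
top_block [([0.459, 0.175, 0.011], 0.93)]
clip [([0.351, 0.104, 0.016], 0.77), ([0.537, -0.204, 0.03], 0.64)]
washi_roll [([0.65, -0.231, 0.017], 0.89)]
ribbon_spool [([0.718, -0.08, 0.04], 0.64)]
stamp [([0.617, 0.296, 0.026], 0.85)]
0.8 [ 0.27322431 -0.58983942  0.16850392] [9.76573047e-01 2.15186154e-01 3.71401673e-06 5.50988640e-05] 0.09395431161611571
```

View pics/top0.png

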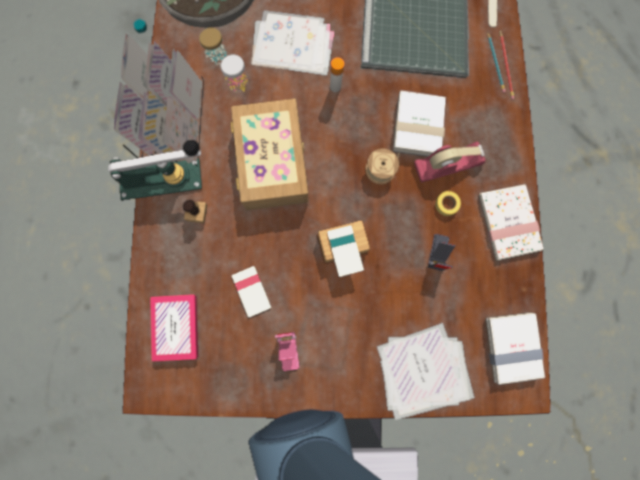

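View pics/scene0.png

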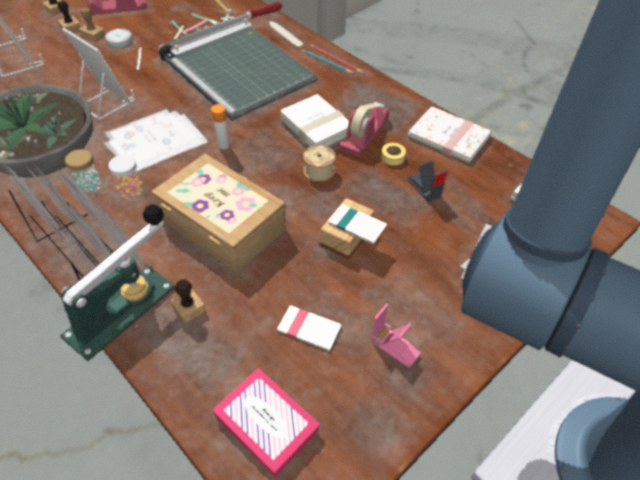

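The top view shows the coral top block at (252,291), the teal bottom block at (345,250) on the riser, the dark clip with red strips at (440,252), and a pink look-alike clip at (288,352). Next I fit the poses.

```bash
cat >> h.py <<'E'
def rect(W,zlo,zhi,cx,cy,r=0.08,extra=None):
    m=(W[...,2]>zlo)&(W[...,2]<zhi)&(np.hypot(W[...,0]-cx,W[...,1]-cy)<r)
    if extra is not None: m&=extra
    q=W[m]; (c,wh,a)=cv2.minAreaRect((q[:,:2]*1000).astype(np.float32))
    return m.sum(),np.round(c,1),np.round(wh,1),round(a,1),np.round(np.median(q[:,2]),4)
E
python3 - <<'E'
from h import *
ims=[]
for n in ["top","scene"]:
    z=np.load(n+"0.npz"); p=z["p"]; W=cloud(n,z["d"])
    bright=p.min(-1)>150
    print(n,"bottom",rect(W,.046,.065,.541,-.011),"white",rect(W,.046,.065,.541,-.011,extra=bright))
    print(n,"top",rect(W,.004,.015,.46,.173),"white",rect(W,.0,.02,.46,.173,extra=bright))
    print(n,"riser",rect(W,.03,.0485,.56,-.006))
    tab=W[(np.abs(W[...,0]-.42)<.04)&(np.abs(W[...,1]+.1)<.04)]; print("table z",np.nanmedian(tab[:,2]))
    for lo,hi in [(.003,.02),(.02,.045),(.045,.065),(.065,.08)]:
        try: print(n,"clip",lo,rect(W,lo,hi,.54,-.204,.065))
        except Exception as e: print("none",lo)
    u,v=(440,252) if n=="top" else (428,182)
    ims.append(cv2.resize(p[v-25:v+25,u-25:u+25],(400,400),interpolation=cv2.INTER_CUBIC))
    if n=="top":
        for vv in range(232,276,3): print(vv,[tuple(np.round(W[vv,uu]*1000).astype(int)) if W[vv,uu,2]>.004 else 0 for uu in range(428,456,4)])
cv2.imwrite("pics/clipz.png",np.hstack(ims)[:,:,::-1])
E
```

```text
top bottom (np.int64(1395), array([545.9, -14.5]), array([95.3, 86.9]), 16.0, np.float64(0.0531)) white (np.int64(974), array([544. , -12.3]), array([92.4, 50.9]), 15.6, np.float64(0.0534))
top top (np.int64(1119), array([460.4, 173. ]), array([139.1, 152.6]), 28.0, np.float64(0.0084)) white (np.int64(936), array([464.7, 174.9]), array([92.9, 51. ]), 23.7, np.float64(0.0083))
top riser (np.int64(695), array([546.8, -14.3]), array([96.6, 90.6]), 14.7, np.float64(0.0454))
table z 0.0005306825850086268
top clip 0.003 (np.int64(395), array([ 540.1, -203.6]), array([119.4, 122.1]), 56.5, np.float64(0.009))
top clip 0.02 (np.int64(178), array([ 529.2, -203.2]), array([32.8, 37.1]), 73.5, np.float64(0.0326))
top clip 0.045 (np.int64(157), array([ 534.6, -204.8]), array([32.7, 48.8]), 76.1, np.float64(0.0552))
top clip 0.065 (np.int64(46), array([ 513.1, -199.6]), array([32.7,  4.5]), 76.7, np.float64(0.0719))
232 [0, 0, 0, 0, 0, 0, 0]
235 [0, 0, (np.int64(582), np.int64(-204), np.int64(9)), (np.int64(582), np.int64(-212), np.int64(10)), 0, 0, 0]
238 [0, 0, (np.int64(575), np.int64(-203), np
[... 2805 characters left out ...]
, 184.8]), array([117.5, 130.1]), 73.8, np.float64(0.0079)) white (np.int64(1353), array([465.7, 170.8]), array([94.1, 55.9]), 23.1, np.float64(0.0078))
scene riser (np.int64(759), array([545. , -15.4]), array([96.8, 91.9]), 15.0, np.float64(0.0445))
table z 8.975413121745495e-05
scene clip 0.003 (np.int64(364), array([ 537.5, -199.9]), array([110.5, 108. ]), 14.3, np.float64(0.0103))
scene clip 0.02 (np.int64(277), array([ 529.2, -206.1]), array([34.2, 40.9]), 75.1, np.float64(0.0332))
scene clip 0.045 (np.int64(244), array([ 531.1, -206.8]), array([35.4, 51.3]), 73.7, np.float64(0.0544))
scene clip 0.065 (np.int64(53), array([ 511.2, -201.9]), array([32.8,  5.9]), 73.3, np.float64(0.0701))
```

View pics/clipz.png

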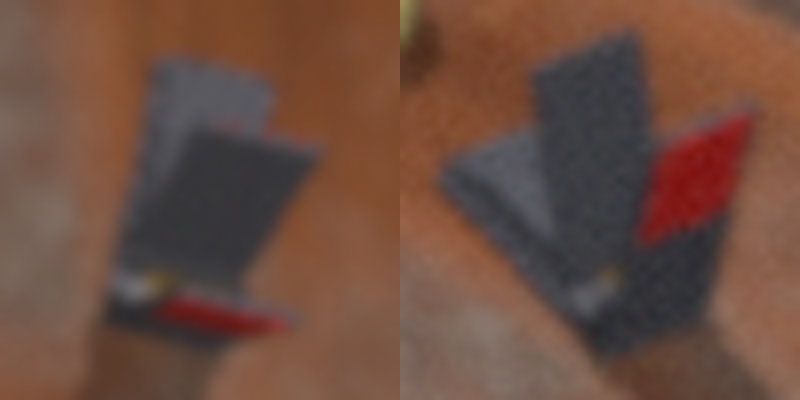

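The crops show the clip's rear plate near the robot and its mouth towards +x, at a yaw of about -15°. The blocks are at about +15.5° (bottom) and +23.5° (top), so I start moving.

Call:
{"fn": "jog_arm", "kwargs": {"motion": [[[27.5,-34,0],0],[[27.5,-34,0],0],[[27.5,-34,0],0],[[27.5,-34,0],0],[[27.5,-34,0],0],[[27.5,-34,0],0],[[27.5,-34,0],0],[[27.5,-34,0],0],[[27.5,-34,0],0],[[27.5,-34,0],0]], "hand": 1, "newtons": 15}}

```text
time_s: 1.8
ee_pos: [0.38, -0.1641, 0.1688]
orientation: [0.977, 0.215, 0.0, 0.0]
force: [0.6, -0.8, 1.1]
width: 0.0941
gripper_force: 0.0
```

Call:
{"fn": "jog_arm", "kwargs": {"motion": [[[27.5,-34,0],0],[[27.5,-34,0],0],[[27.5,-34,0],0],[[27.5,-34,0],0],[[27.5,-34,0],0],[[27.5,-34,0],0],[[27.5,-34,0],0],[[27.5,-34,0],0],[[0,0,0],1.4],[[0,0,0],0]]}}

```text
time_s: 2.8
ee_pos: [0.4649, 0.1742, 0.1683]
orientation: [0.979, 0.204, -0.0, 0.0]
force: [-0.1, -0.4, -0.1]
width: 0.0944
gripper_force: 0.0
```

```bash
cat >> h.py <<'E'
def go(x,y,z,ydir):
    "remaining move in tool axes (mm), for TCP target and heading of tool y (deg)"
    s=bot.state(); from scipy.spatial.transform import Rotation as Ro
    R=Ro.from_quat(s["orientation"]).as_matrix(); p=np.array(s["ee_pos"])
    h=np.degrees(np.arctan2(R[1,1],R[0,1])); 
    turn=-((ydir-h+180)%360-180)
    print("t",s["time_s"],"p",np.round(p*1000,1),"ydir",round(h,2),"tilt",np.round(R[:,2],4),"width",round(s["width"]*1000,1),"f",np.round(s["force"],1),s["gripper_force"])
    d=np.array([x,y,z])-p*1000
    print("shift now-axes",np.round(R.T@d,1),"turn",round(turn,2))
    a=np.radians(ydir); Rt=np.array([[-np.sin(a),np.cos(a),0],[np.cos(a),np.sin(a),0],[0,0,-1]]).T
    print("shift after turn",np.round(Rt.T@d,1))
E
python3 -c "
from h import *
go(465,174,3.5,-66.5)"
```

```text
t 2.8 p [464.9 174.2 168.3] ydir -66.44 tilt [-5.e-04 -4.e-04 -1.e+00] width 94.4 f [-0.1 -0.4 -0.1] 0.0
shift now-axes [1.000e-01 1.000e-01 1.648e+02] turn 0.06
shift after turn [  0.    0.2 164.8]
```

Call:
{"fn": "jog_arm", "kwargs": {"motion": [[[0,0,40],0],[[0,0,40],0],[[0,0,40],0],[[0,0,20],0],[[0,0,10],0],[[0,0,8],0],[[0,0,4],0],[[0,0,3],0],[[0,0,0],0],[[0,0,0],0]]}}

```text
time_s: 3.8
ee_pos: [0.4658, 0.1737, 0.0042]
orientation: [0.979, 0.203, 0.001, 0.0]
force: [0.6, 0.2, 0.6]
width: 0.0937
gripper_force: 0.0
```

Call:
{"fn": "jog_arm", "kwargs": {"motion": [[[0,0,0],0],[[0,0,0],0],[[0,0,0],0],[[0,0,0],0],[[0,0,0],0],[[0,0,0],0],[[0,0,0],0],[[0,0,0],0],[[0,0,0],0],[[0,0,0],0]], "hand": 0}}

```text
time_s: 4.8
ee_pos: [0.4651, 0.1736, 0.0035]
orientation: [0.979, 0.203, -0.0, 0.0]
force: [0.0, 0.1, 0.4]
width: 0.0174
gripper_force: 0.0
```

```bash
python3 - <<'E'
from h import *
p,W=snap("scene","s1")
go(465,174,3.5,-66.5)
cv2.imwrite("pics/s1z.png",cv2.resize(p[230:400,220:440],(660,510))[:,:,::-1])
E
```

```text
t 4.85 p [465.1 173.6   3.4] ydir -66.54 tilt [-0.  0. -1.] width 13.1 f [0.3 1.1 1.4] 0.0
shift now-axes [ 0.  -0.4 -0.1] turn -0.04
shift after turn [ 0.  -0.4 -0.1]
```

View pics/s1z.png

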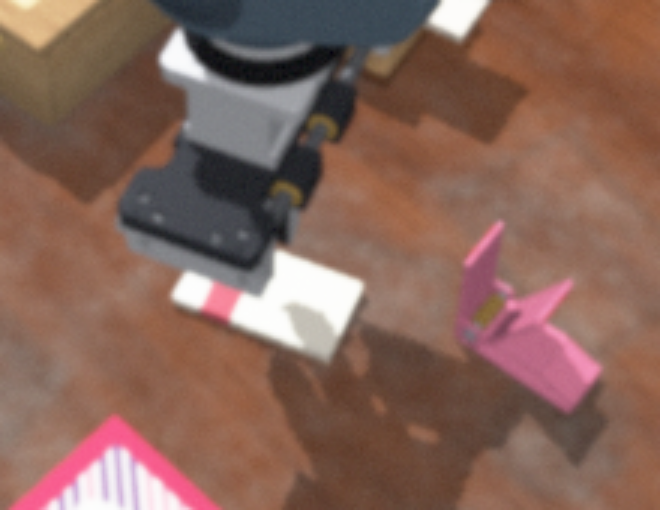

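```bash
python3 - <<'E'
from h import *
p,W=snap("top","t2")
go(465,174,3.5,-66.5)
z=np.load("s1.npz"); Ws=cloud("scene",z["d"])
for n,w in(("scene",Ws),("top",W)):
    c,R,t=cam(n)
    q=(R@np.array([.465,.174,.004])+t); a=q[:2]/q[2]; a*=1+c["k1"]*(a@a); print(n,"tcp px",c["fx"]*a[0]+c["cx"],c["fy"]*a[1]+c["cy"])
br=z["p"].min(-1)>150
print(rect(Ws,0.0,.02,.46,.173,extra=br))
m=(Ws[...,2]>.012)&(Ws[...,2]<.09)&(np.hypot(Ws[...,0]-.465,Ws[...,1]-.174)<.08)
q=Ws[m];print(len(q)); 
for k in np.argsort(q[:,2])[::max(1,len(q)//15)]: print(np.round(q[k]*1000))
a=cv2.resize(p[230:350,180:340],(640,480));cv2.imwrite("pics/t2z.png",a[:,:,::-1])
E
```

```text
t 4.9 p [465.1 173.6   3.5] ydir -66.55 tilt [-0.  0. -1.] width 9.4 f [0.8 0.3 0.2] 0.0
shift now-axes [ 0.1 -0.5 -0. ] turn -0.05
shift after turn [ 0.1 -0.5 -0. ]
scene tcp px 307.5280408945206 327.4783880954651
top tcp px 251.23006629779607 290.84104257383103
(np.int64(1035), array([466., 171.]), array([94., 55.]), 24.2, np.float64(0.0078))
96
[462. 158.  38.]
[464. 161.  42.]
[460. 158.  46.]
[467. 163.  47.]
[461. 161.  48.]
[462. 161.  50.]
[449. 183.  52.]
[464. 161.  54.]
[460. 159.  56.]
[464. 161.  57.]
[450. 183.  59.]
[463. 152.  62.]
[450. 182.  64.]
[461. 161.  68.]
[450. 181.  70.]
[460. 158.  74.]
```

View pics/s1.png

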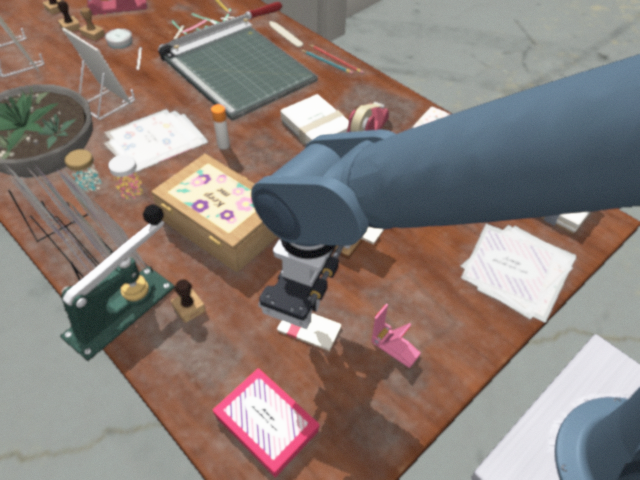

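```bash
python3 - <<'E'
from h import *
z=np.load("s1.npz"); W=cloud("scene",z["d"])*1000
for v in range(276,344,4): print(v,[(int(a),int(b),int(c)) if np.isfinite(c) else 0 for a,b,c in W[v,262:346:7]])
E
```

```text
276 [(595, 161, 1), (588, 151, 0), (578, 143, 1), (466, 216, 180), (455, 213, 187), (446, 208, 191), (437, 204, 197), (432, 196, 194), (435, 180, 178), (441, 161, 154), (438, 150, 146), (505, 63, 0)]
280 [(588, 166, 2), (582, 156, -1), (572, 149, 1), (460, 221, 181), 0, (447, 208, 182), (438, 203, 187), (430, 198, 190), (438, 177, 161), (432, 169, 160), (507, 77, 0), (500, 68, -1)]
284 [(583, 171, 0), (575, 162, -1), (463, 231, 179), (457, 224, 178), (449, 218, 180), (443, 211, 180), (435, 206, 182), (428, 200, 185), (434, 181, 161), (427, 174, 160), (500, 84, 2), (493, 75, 0)]
288 [(575, 177, 2), (465, 242, 178), (457, 236, 180), (450, 229, 180), (445, 222, 179), (439, 215, 179), (432, 209, 180), (426, 202, 180), (428, 186, 162), (426, 175, 153), (494, 90, 2), (486, 82, 3)]
292 [(466, 253, 179), (459, 246, 179), (453, 240, 179), (445, 234, 181), (439, 227, 181), (434, 219, 179), (427, 213, 181), (434, 194, 153), (426, 189, 158), (426, 175, 144), (490, 94, 0), (481, 86, 0)]
296 [(459, 258, 181), (453, 251, 181), (448, 244, 180), (441, 237, 180), (435, 230, 179), (429, 224, 179), (423
[... 1514 characters left out ...]
 5), (488, 205, 9), (482, 196, 6), (473, 188, 8), (405, 234, 140), (458, 172, 9), (451, 163, 7), (442, 156, 9), (436, 147, 7), (429, 137, 4)]
332 [(510, 230, 0), (503, 222, 0), (495, 214, 0), (486, 207, 2), (475, 201, 8), (468, 193, 8), (461, 185, 7), (452, 177, 9), (445, 168, 7), (438, 160, 6), (430, 152, 7), (425, 141, 1)]
336 [(504, 235, 0), (497, 227, -1), (488, 220, 1), (481, 211, 0), (475, 202, -1), (463, 197, 6), (456, 189, 6), (448, 181, 6), (440, 174, 8), (433, 165, 7), (424, 158, 8), (420, 146, 0)]
340 [(500, 239, -1), (491, 232, 0), (484, 223, -1), (476, 215, 0), (469, 207, 0), (461, 199, 0), (451, 194, 5), (442, 187, 8), (435, 178, 7), (427, 171, 8), (421, 161, 4), (415, 151, 1)]
```

```bash
python3 - <<'E'
import cv2,numpy as np
p=np.load("s1.npz")["p"]
cv2.imwrite("pics/s1zz.png",cv2.resize(p[270:350,260:345],None,fx=7,fy=7,interpolation=cv2.INTER_CUBIC)[:,:,::-1])
E
```

```text
(no output)
```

View pics/s1zz.png

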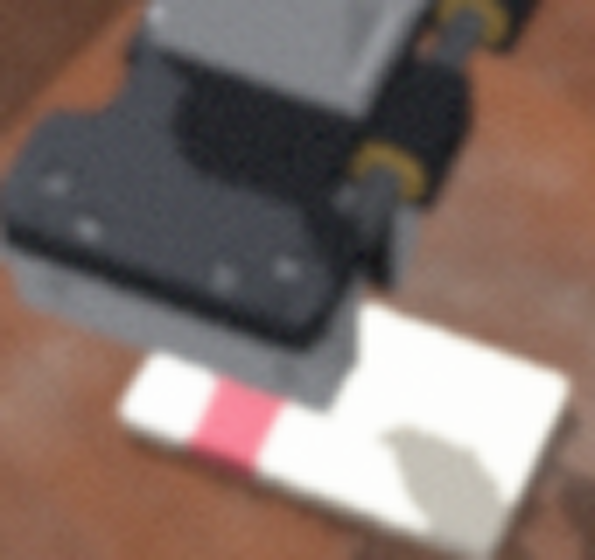

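The fingers closed about 35 mm above the block: the finger cloud ends at z≈38 mm and the body underside is at about 137 mm, so the reported TCP reads low. I'll open, go lower and measure the fingertips again.

Call:
{"fn": "jog_arm", "kwargs": {"motion": [[[0,0,0],0],[[0,0,0],0],[[0,0,0],0],[[0,0,0],0],[[0,0,0],0],[[0,0,0],0],[[0,0,6],0],[[0,0,6],0],[[0,0,6],0],[[0,0,6],0]], "hand": 1}}

```text
time_s: 5.9
ee_pos: [0.4648, 0.1735, -0.0214]
orientation: [0.979, 0.203, -0.0, -0.0]
force: [-0.2, -0.1, -0.4]
width: 0.0863
gripper_force: 0.0
```

```bash
cat >> h.py <<'E'
def tips(tag):
    p,W=snap("scene",tag); s=bot.state(); x,y,z=s["ee_pos"]; 
    from scipy.spatial.transform import Rotation as Ro
    R=Ro.from_quat(s["orientation"]).as_matrix()
    D=(W-np.array([x,y,0]))@R*1000; H=W[...,2]*1000
    m=(abs(D[...,0])<25)&(abs(D[...,1])<70)&(H>12)&(H<z*1000+75)
    for sg in(-1,1):
        q=m&(D[...,1]*sg>0)
        if q.sum()>3: print(sg,q.sum(),"lowest",np.sort(H[q])[:6].round(),"tool x",np.percentile(D[...,0][q],[5,95]).round(),"tool y",np.percentile(D[...,1][q],[5,50,95]).round(1))
    q=(abs(D[...,0])<40)&(abs(D[...,1])<95)&(H>z*1000+75)&(H<z*1000+170)
    print("body low",np.percentile(H[q],[0.3,1,3,10]).round(),"tool x",np.percentile(D[...,0][q],[1,99]).round(),"tool y",np.percentile(D[...,1][q],[1,99]).round())
    print("block",rect(W,0.0,.02,.46,.173,extra=p.min(-1)>150))
E
python3 -c "
from h import *
go(465,174,3.5,-66.5); tips('s3')"
```

```text
t 5.9 p [464.8 173.5 -21.4] ydir -66.55 tilt [-7.e-04 -1.e-04 -1.e+00] width 86.3 f [-0.2 -0.1 -0.4] 0.0
shift now-axes [  0.4  -0.4 -24.9] turn -0.05
shift after turn [  0.4  -0.4 -24.9]
-1 130 lowest [17. 20. 21. 24. 24. 25.] tool x [-10.   8.] tool y [-54.  -52.5 -44.8]
1 81 lowest [15. 15. 16. 16. 17. 17.] tool x [-10.   6.] tool y [43.7 45.8 54.4]
body low [ 53.  54.  59. 114.] tool x [-34.  31.] tool y [-87.  63.]
block (np.int64(700), array([464.2, 172.7]), array([92.3, 49.7]), 23.0, np.float64(0.0078))
```

Call:
{"fn": "jog_arm", "kwargs": {"motion": [[[0,0,3],0],[[0,0,3],0],[[0,0,2],0],[[0,0,1],0],[[0,0,1],0],[[0,0,0],0],[[0,0,0],0],[[0,0,0],0],[[0,0,0],0],[[0,0,0],0]]}}

```text
time_s: 6.95
ee_pos: [0.4652, 0.1736, -0.0305]
orientation: [0.979, 0.203, 0.0, 0.0]
force: [-0.6, 0.7, 0.4]
width: 0.094
gripper_force: 0.0
```

Call:
{"fn": "jog_arm", "kwargs": {"motion": [[[0,0,0],0],[[0,0,0],0],[[0,0,0],0],[[0,0,0],0],[[0,0,0],0],[[0,0,0],0],[[0,0,0],0],[[0,0,0],0],[[0,0,0],0],[[0,0,0],0]], "hand": 0}}

```text
time_s: 7.95
ee_pos: [0.4651, 0.1736, -0.0306]
orientation: [0.979, 0.203, -0.0, -0.0]
force: [-0.9, 0.3, 1.0]
width: 0.0469
gripper_force: 15.0
```

```bash
python3 -c "
from h import *
go(544,-12.5,100,-74.5); tips('s4')"
```

```text
t 7.95 p [465.1 173.6 -30.6] ydir -66.55 tilt [-1.e-04 -0.e+00 -1.e+00] width 46.9 f [-0.9  0.3  1. ] 15.00000312924385
shift now-axes [  -1.7  202.1 -130.6] turn 7.95
shift after turn [  26.3  200.4 -130.6]
-1 16 lowest [13. 15. 16. 16. 16. 17.] tool x [-10.   7.] tool y [-34.7 -33.8 -32. ]
1 7 lowest [31. 32. 36. 38. 39. 41.] tool x [-11. -11.] tool y [32.2 35.9 36.6]
body low [ 58.  72. 104. 109.] tool x [-35.  31.] tool y [-87.  61.]
block (np.int64(676), array([443.1, 162.5]), array([44.9, 49.9]), 23.6, np.float64(0.0078))
```

Call:
{"fn": "jog_arm", "kwargs": {"motion": [[[0,0,-15],0],[[0,0,-30],0],[[0,0,-35],0],[[0,0,-20],4],[[0,0,0],4],[[4.3,33.4,0],0],[[4.4,33.4,0],0],[[4.4,33.4,0],0],[[4.4,33.4,0],0],[[4.4,33.4,0],0]], "newtons": 20}}

```text
time_s: 9.0
ee_pos: [0.531, 0.0172, 0.0694]
orientation: [0.991, 0.134, -0.0, -0.0]
force: [0.7, 0.3, -0.1]
width: 0.047
gripper_force: 20.0
```

Call:
{"fn": "jog_arm", "kwargs": {"motion": [[[4.4,33.4,0],0],[[0,0,0],0],[[0,0,0],0],[[0,0,0],0],[[0,0,0],0],[[0,0,0],0],[[0,0,0],0],[[0,0,0],0],[[0,0,0],0],[[0,0,0],0]]}}

```text
time_s: 10.0
ee_pos: [0.5439, -0.0125, 0.0695]
orientation: [0.991, 0.135, 0.0, 0.0]
force: [0.3, 0.6, -1.1]
width: 0.0472
gripper_force: 20.0
```

```bash
python3 - <<'E'
from h import *
go(544,-12.5,23,-74.5)
p,W=snap("scene","s5")
br=p.min(-1)>140
s=bot.state(); zb=s["ee_pos"][2]+.0306+.008
print("expect block top",zb)
print("held",rect(W,zb-.003,zb+.003,.54,-.01,.1,br), rect(W,zb-.012,zb+.004,.54,-.01,.1,br))
print("bottom",rect(W,.049,.057,.54,-.01,.1,br))
a=p[150:310,250:460]; cv2.imwrite("pics/s5z.png",cv2.resize(a,None,fx=3.5,fy=3.5)[:,:,::-1])
E
```

```text
t 10.0 p [543.9 -12.5  69.5] ydir -74.54 tilt [ 1.e-04 -0.e+00 -1.e+00] width 47.2 f [ 0.3  0.6 -1.1] 19.9999862909317
shift now-axes [ 0.1 -0.  46.5] turn -0.04
shift after turn [ 0.1 -0.  46.5]
expect block top 0.10808027725248048
held (np.int64(739), array([542.3, -14.2]), array([91.5, 51.1]), 15.2, np.float64(0.1079)) (np.int64(811), array([542.1, -14.2]), array([91.8, 51.3]), 14.9, np.float64(0.1078))
bottom (np.int64(800), array([540.7, -12.9]), array([90.8, 49.9]), 16.3, np.float64(0.0529))
```

View pics/s5z.png

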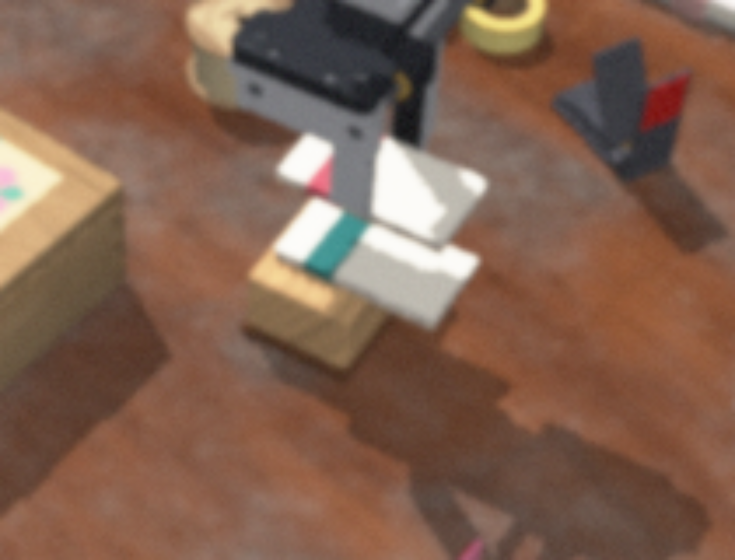

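The held coral block sits just above the teal one, about 1.5 mm off in position, so I correct that and lower it.

Call:
{"fn": "jog_arm", "kwargs": {"motion": [[[-0.9,-1.2,10],-0.6],[[0,0,12],0],[[0,0,10],0],[[0,0,6],0],[[0,0,4],0],[[0,0,2.5],0],[[0,0,1.5],0],[[0,0,0.5],0],[[0,0,0],0],[[0,0,0],0]]}}

```text
time_s: 11.05
ee_pos: [0.543, -0.0117, 0.0233]
orientation: [0.99, 0.14, 0.0, 0.0]
force: [0.6, -0.1, -1.5]
width: 0.0469
gripper_force: 20.0
```

Call:
{"fn": "jog_arm", "kwargs": {"motion": [[[0,0,0],0],[[0,0,0],0],[[0,0,0],0],[[0,0,0],0],[[0,0,0],0],[[0,0,0],0],[[0,0,0],0],[[0,0,0],0],[[0,0,-10],0],[[0,0,-30],0]], "hand": 1}}

```text
time_s: 12.05
ee_pos: [0.5401, -0.0111, 0.0611]
orientation: [0.99, 0.14, -0.003, -0.001]
force: [0.0, 0.2, -1.1]
width: 0.0941
gripper_force: 0.0
```

```bash
python3 - <<'E'
from h import *
p,W=snap("scene","s6"); br=p.min(-1)>140
print("placed",rect(W,.058,.065,.54,-.01,.1,br))
# clip origin guess (520,-203), yaw -15; TCP 13 mm ahead
a=np.radians(-15); o=np.array([520.,-203.]); t=o+13*np.array([np.cos(a),np.sin(a)]); print(t)
go(t[0],t[1],100,-15)
E
```

```text
placed (np.int64(766), array([541.2, -13.6]), array([91.2, 51.8]), 16.3, np.float64(0.0608))
[ 532.55703574 -206.36464759]
t 12.1 p [545.4 -12.1  68.2] ydir -73.93 tilt [ 0.0057 -0.0012 -1.    ] width 93.9 f [3.  0.6 3.6] 0.0
shift now-axes [-65.9 183.2 -31.6] turn -58.93
shift after turn [-190.9   37.9  -31.8]
```

Call:
{"fn": "jog_arm", "kwargs": {"motion": [[[0,0,-12],-8.4],[[0,0,-10],-8.4],[[0,0,-10],-8.4],[[0,0,0],-8.4],[[0,0,0],-8.4],[[0,0,0],-8.4],[[0,0,0],-8.5],[[-38.2,7.6,0],0],[[-38.2,7.6,0],0],[[-38.2,7.6,0],0]]}}

```text
time_s: 13.1
ee_pos: [0.5353, -0.1295, 0.0959]
orientation: [0.793, 0.609, 0.0, 0.001]
force: [0.3, -0.0, -0.5]
width: 0.0936
gripper_force: 0.0
```

Call:
{"fn": "jog_arm", "kwargs": {"motion": [[[-38.2,7.6,0],0],[[-38.1,7.6,0],0],[[0,0,0],0],[[0,0,0],0],[[0,0,0],0],[[0,0,0],0],[[0,0,0],0],[[0,0,0],0],[[0,0,0],0],[[0,0,0],0]]}}

```text
time_s: 14.1
ee_pos: [0.5299, -0.2057, 0.0949]
orientation: [0.794, 0.609, 0.0, -0.0]
force: [-0.6, 0.1, -0.0]
width: 0.0939
gripper_force: 0.0
```

```bash
python3 - <<'E'
from h import *
go(532.6,-206.4,9.5,-15)
p,W=snap("top","t7")
print("top placed",rect(W,.058,.065,.54,-.01,.1,p.min(-1)>140))
p,W=snap("scene","s7")
print("scene placed",rect(W,.058,.065,.54,-.01,.1,p.min(-1)>140))
cv2.imwrite("pics/s7z.png",cv2.resize(p[90:250,320:480],(600,600),interpolation=cv2.INTER_CUBIC)[:,:,::-1])
E
```

```text
t 14.1 p [ 529.9 -205.7   94.9] ydir -15.03 tilt [-0.  0. -1.] width 93.9 f [-0.6  0.1 -0. ] 0.0
shift now-axes [ 0.   2.8 85.4] turn -0.03
shift after turn [ 0.   2.8 85.4]
top placed (np.int64(986), array([542.9, -11.4]), array([90.3, 48.4]), 16.2, np.float64(0.0615))
scene placed (np.int64(938), array([540.9, -13. ]), array([91.3, 51.2]), 16.2, np.float64(0.061))
```

View pics/s7z.png

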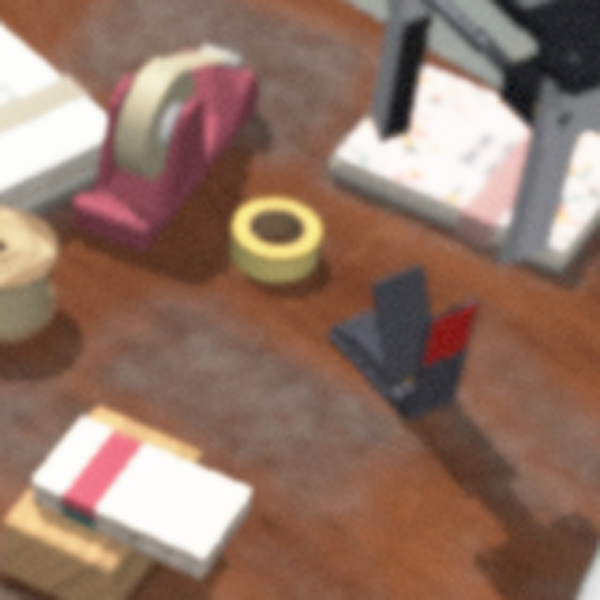

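The coral block lies squarely on the teal one, and the open fingers are above and behind the clip. Now I descend over the clip and squeeze.

Call:
{"fn": "jog_arm", "kwargs": {"motion": [[[0,2.8,20],0],[[0,0,20],0],[[0,0,15],0],[[0,0,12],0],[[0,0,9],0],[[0,0,5],0],[[0,0,3],0],[[0,0,0],0],[[0,0,0],0],[[0,0,0],0]]}}

```text
time_s: 15.2
ee_pos: [0.533, -0.2068, 0.0115]
orientation: [0.794, 0.608, 0.0, 0.001]
force: [-0.2, -0.2, 0.1]
width: 0.0941
gripper_force: 0.0
```

```bash
python3 - <<'E'
from h import *
go(532.6,-206.4,9.5,-15)
tips("s8")
E
```

```text
t 15.2 p [ 533.  -206.8   11.5] ydir -15.04 tilt [ 9.e-04 -6.e-04 -1.e+00] width 94.1 f [-0.2 -0.2  0.1] 0.0
shift now-axes [ 0.3 -0.5  2. ] turn -0.04
shift after turn [ 0.3 -0.5  2. ]
-1 508 lowest [12. 12. 13. 13. 13. 13.] tool x [-13.  15.] tool y [-59.7 -22.8  -3.8]
1 522 lowest [12. 12. 13. 13. 13. 13.] tool x [-11.  14.] tool y [ 2.1 18.1 51.8]
body low [ 87.  88.  91. 103.] tool x [-32.  34.] tool y [-89.  78.]
block (np.int64(0), array([0., 0.]), array([0., 0.]), 0.0, np.float64(nan))
  return _methods._mean(a, axis=axis, dtype=dtype,
  ret = ret.dtype.type(ret / rcount)
```

Call:
{"fn": "jog_arm", "kwargs": {"motion": [[[0,0,0],0],[[0,0,0],0],[[0,0,0],0],[[0,0,0],0],[[0,0,0],0],[[0,0,0],0],[[0,0,0],0],[[0,0,0],0],[[0,0,0],0],[[0,0,0],0]], "hand": 0, "newtons": 25}}

```text
time_s: 16.25
ee_pos: [0.532, -0.2065, 0.0112]
orientation: [0.794, 0.609, -0.0, -0.001]
force: [-3.9, 1.1, 6.9]
width: 0.0197
gripper_force: 25.0
```

Call:
{"fn": "jog_arm", "kwargs": {"motion": [[[0,0,0],0],[[0,0,0],0],[[0,0,0],0],[[0,0,0],0],[[0,0,0],0],[[0,0,0],0],[[0,0,0],0],[[0,0,0],0],[[0,0,0],0],[[0,0,0],0]], "newtons": 35}}

```text
time_s: 17.25
ee_pos: [0.532, -0.2065, 0.0113]
orientation: [0.794, 0.608, -0.0, -0.001]
force: [-3.9, 1.8, 6.1]
width: 0.0189
gripper_force: 35.0
```

```bash
python3 - <<'E'
from h import *
go(532.6,-206.4,9.5,-15)
p,W=snap("scene","s9")
p2,W2=snap("top","t9")
# lower jaw surface points near clip, in tool frame
s=bot.state(); from scipy.spatial.transform import Rotation as Ro
R=Ro.from_quat(s["orientation"]).as_matrix()
for w in(W,W2):
    D=(w-np.array(s["ee_pos"]))@R*1000; H=w[...,2]*1000
    for lo,hi in((2.5,7),(28,50)):
        m=(abs(D[...,0])<30)&(D[...,1]>18)&(D[...,1]<75)&(H>lo)&(H<hi)
        if m.sum()>3: print(lo,m.sum(),"x",np.percentile(D[...,0][m],[2,98]).round(1),"y",np.percentile(D[...,1][m],[2,98]).round(1),"z",np.median(H[m]).round(1),np.percentile(H[m],97).round(1))
a=cv2.resize(p[150:220,390:460],(600,600),interpolation=cv2.INTER_CUBIC)
cv2.imwrite("pics/s9z.png",a[:,:,::-1])
E
```

```text
t 17.25 p [ 532.  -206.5   11.3] ydir -15.04 tilt [-1.5e-03  5.0e-04 -1.0e+00] width 18.9 f [-3.9  1.8  6.1] 35.01446843147278
shift now-axes [0.2 0.5 1.8] turn -0.04
shift after turn [0.2 0.5 1.8]
2.5 129 x [-4.8 27.1] y [20.2 67.7] z 4.2 6.5
28 167 x [-12.2  13. ] y [22.7 57.7] z 36.1 39.6
2.5 91 x [ 8.5 28.4] y [19.4 70.3] z 4.3 6.6
28 106 x [ 2.1 15. ] y [22.1 58.7] z 35.7 40.1
```

View pics/s9z.png

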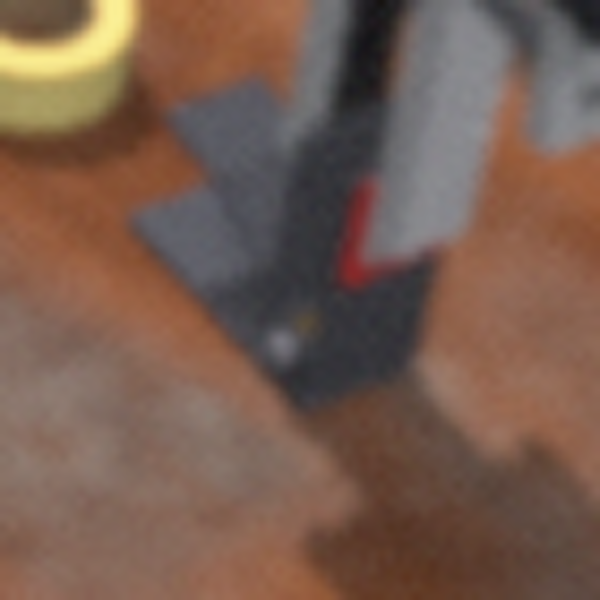

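The clip is fully open (width about 19 mm, raised jaw top about 36–40 mm). I lift it now and compute the approach.

Call:
{"fn": "jog_arm", "kwargs": {"motion": [[[0,0,-3],0],[[0,0,-7],0],[[0,0,-15],0],[[0,0,-20],0],[[0,0,-20],0],[[0,0,-15],0],[[0,0,-9],0],[[0,0,0],0],[[0,0,0],0],[[0,0,0],0]]}}

```text
time_s: 18.35
ee_pos: [0.5318, -0.2061, 0.0988]
orientation: [0.794, 0.608, -0.0, -0.001]
force: [-0.4, 0.6, -1.5]
width: 0.0193
gripper_force: 35.0
```

```bash
python3 - <<'E'
from h import *
go(425.4,-45.4,100,16)
E
```

```text
t 18.35 p [ 531.8 -206.1   98.8] ydir -15.05 tilt [-0.0018  0.0011 -1.    ] width 19.3 f [-0.4  0.6 -1.5] 34.99520659446716
shift now-axes [ 127.6 -144.5   -0.9] turn -31.05
shift after turn [183.8 -58.   -1.2]
```

Call:
{"fn": "jog_arm", "kwargs": {"motion": [[[0,0,0],-6],[[0,0,0],-8.5],[[0,0,0],-8.5],[[0,0,0],-8],[[15,-5,0],0],[[28,-9,0],0],[[30,-10,0],0],[[30,-10,0],0],[[30,-10,0],0],[[25,-7,0],0]]}}

```text
time_s: 19.35
ee_pos: [0.4383, -0.0672, 0.0988]
orientation: [0.602, 0.798, -0.0, -0.001]
force: [-0.4, 0.3, -0.7]
width: 0.0193
gripper_force: 35.0
```

Call:
{"fn": "jog_arm", "kwargs": {"motion": [[[18,-5,0],0],[[7.8,-2,0],0],[[0,0,10],0],[[0,0,10],0],[[0,0,10],0],[[0,0,10],0],[[0,0,8],0],[[0,0,4],0],[[0,0,0],0],[[0,0,0],0]]}}

```text
time_s: 20.35
ee_pos: [0.4265, -0.046, 0.0482]
orientation: [0.602, 0.798, 0.0, 0.0]
force: [-0.5, 1.2, -0.3]
width: 0.0186
gripper_force: 35.0
```

```bash
cat > m.py <<'E'
from h import *
import sys
from scipy.spatial.transform import Rotation as Ro
go(468.7,-33,47.3,16)
s=bot.state(); R=Ro.from_quat(s["orientation"]).as_matrix(); e=np.array(s["ee_pos"])
for n in("scene","top"):
    p,w=snap(n,n+sys.argv[1]); D=(w-e)@R*1000; H=w[...,2]*1000; dark=(p.max(-1)<130)
    br=p.min(-1)>140
    print(n,"placed",rect(w,.057,.065,.54,-.01,.1,br))
    q=(H>57)&(H<65)&br&(np.hypot(w[...,0]-.54,w[...,1]+.01)<.1)
    (c,wh,a)=cv2.minAreaRect(D[q][:,:2].astype(np.float32)); print(" pile in tool axes c",np.round(c,1),np.round(wh,1),round(a,1),"near edge y",np.percentile(D[...,1][q],1).round(1))
    for lo,hi in((32,46),(60,80)):
        m=(abs(D[...,0])<30)&(D[...,1]>24)&(D[...,1]<75)&(H>lo)&(H<hi)&dark
        if m.sum()>3: print(" ",lo,m.sum(),"x",np.percentile(D[...,0][m],[1,50,99]).round(1),"y",np.percentile(D[...,1][m],[1,99]).round(1),"z",np.percentile(H[m],[3,50,97]).round(1), "z vs y fit",np.polyfit(D[...,1][m],H[m],1).round(2))
E
python3 m.py 10
```

```text
t 20.35 p [426.5 -46.   48.2] ydir 15.95 tilt [ 4.e-04 -1.e-04 -1.e+00] width 18.6 f [-0.5  1.2 -0.3] 34.99534785747528
shift now-axes [ 0.9 44.1  0.9] turn -0.05
shift after turn [ 0.8 44.1  0.9]
scene placed (np.int64(975), array([541.2, -13.5]), array([91. , 52.4]), 16.4, np.float64(0.0608))
 pile in tool axes c [ -0.3 119.2] [91.  52.4] 89.6 near edge y 74.2
  32 258 x [-12.5   3.8  15.9] y [24.6 60.7] z [37.7 40.5 42.8] z vs y fit [-1.000e-02  4.108e+01]
  60 269 x [-14.3   0.3  14. ] y [24.6 57. ] z [66.3 72.9 76.3] z vs y fit [ 0.23 63.01]
top placed (np.int64(621), array([542.7, -11.5]), array([90.1, 48.3]), 16.0, np.float64(0.0614))
 pile in tool axes c [  1.2 121.2] [90.1 48.3] 90.0 near edge y 81.0
```

The lower jaw is level and lined up with the pile, so I go straight in about 43.5 mm.

Call:
{"fn": "jog_arm", "kwargs": {"motion": [[[0,2,0.7],0],[[0,4,0],0],[[0,5,0],0],[[0,5,0],0],[[0,4,0],0],[[0,3,0],0],[[0,2,0],0],[[0,0,0],0],[[0,0,0],0],[[0,0,0],0]]}}

```text
time_s: 21.45
ee_pos: [0.4502, -0.039, 0.0472]
orientation: [0.602, 0.798, -0.0, -0.0]
force: [-0.7, -0.3, -0.6]
width: 0.0191
gripper_force: 35.0
```

Call:
{"fn": "jog_arm", "kwargs": {"motion": [[[0,2,0],0],[[0,3,0],0],[[0,4,0],0],[[0,4,0],0],[[0,3,0],0],[[0,1.5,0],0],[[0,1,0],0],[[0,0,0],0],[[0,0,0],0],[[0,0,0],0]]}}

```text
time_s: 22.45
ee_pos: [0.468, -0.0339, 0.0473]
orientation: [0.602, 0.798, -0.0, 0.0]
force: [-0.4, -0.5, -0.2]
width: 0.0191
gripper_force: 35.0
```

```bash
python3 m.py 11; python3 - <<'E'
import cv2
p=cv2.imread("pics/scene11.png"); cv2.imwrite("pics/s11z.png",cv2.resize(p[180:270,300:420],(800,600),interpolation=cv2.INTER_CUBIC))
E
```

```text
t 22.45 p [468.  -33.9  47.3] ydir 15.95 tilt [-0. -0. -1.] width 19.1 f [-0.4 -0.5 -0.2] 34.9953031539917
shift now-axes [ 0.7  0.9 -0. ] turn -0.05
shift after turn [ 0.7  0.9 -0. ]
scene placed (np.int64(731), array([541.4, -13.8]), array([90.4, 52.7]), 16.9, np.float64(0.0608))
 pile in tool axes c [-0.9 76.1] [90.4 52.7] 89.0 near edge y 31.7
  32 65 x [-5.2 10.3 27. ] y [24.2 68.7] z [32.9 39.7 45.1] z vs y fit [-0.07 42.05]
  60 227 x [-13.2   0.7  13. ] y [24.4 54.8] z [65.2 71.6 75.4] z vs y fit [ 0.27 60.74]
top placed (np.int64(96), array([582.,   1.]), array([15. , 49.1]), 28.4, np.float64(0.0612))
 pile in tool axes c [  2.2 119.2] [15.  49.1] 77.6 near edge y 107.4
```

View pics/s11z.png

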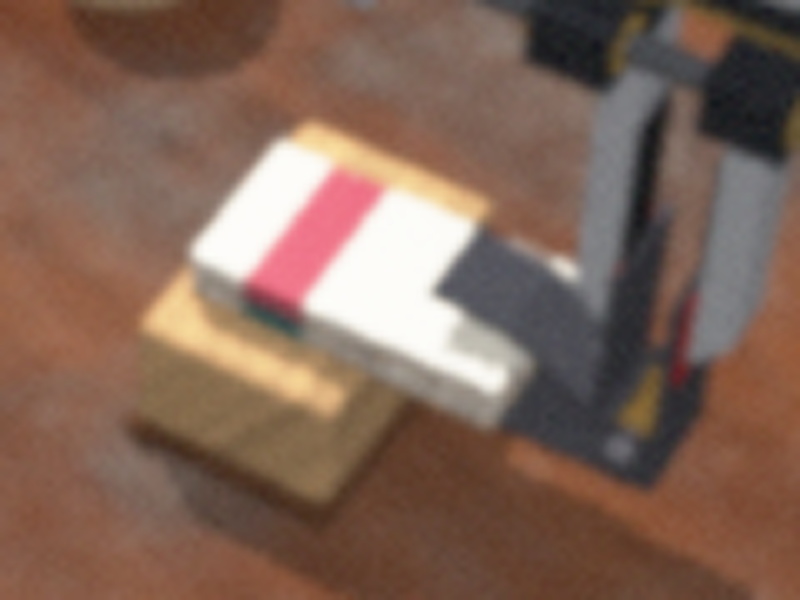

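The open jaws surround both blocks, centred, with the edge about 32 mm into the clip. The force is near zero and the blocks haven't moved, so I hand in.

```bash
python3 -c "
from rig import bot
print(bot.hand_in())"
```

```text
the job is handed in; nothing more can be done
None
```

I handed the job in at about 22.5 s: the coral block sits squarely on the teal one, and the dark clip is held fully open round the middle of the overhanging edge, about 30 mm in. The wrist force was near zero and the blocks had not moved; the result of the judging was not shown.

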